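# Line up the centrifuge lid's quarter-turn lock and hold the lid shut on its seal

## Robot

A 7-joint arm with a two-finger parallel gripper is mounted at the origin on the work surface. World frame = base frame: x ahead of the robot, y to its left, z up, the work surface at z = 0. Lengths are in m, angles in rad, forces in N, time in s.
With the tool pointing down it reaches from about 0.425 to 0.925 m from the base axis. Payload 6.8 kg.
Tool frame: the origin (TCP) lies midway between the tips of the shut fingers; the grasp point (between the pads) lies 19 mm behind it; y points along the fingers, z is the direction in which the jaws open and shut, and the axes are right-handed (so a half turn about y gives the same grasp; the last joint's range is limited). The gripper opens to 85 mm and grips with 20 to 120 N. Pads are 22 mm wide; open, the fingers measure 114 mm over their backs; the gripper's body (76 mm by 85 mm) begins 54 mm behind the grasp point. The pads swing forward as they close: fully open they stand 13 mm farther back than shut.
Start: joints at [1.033, 0.477, 0.022, 1.555, -0.011, 1.109, -0.083], TCP at [0.281, -0.614, 0.231] pointing down, gripper open.
Joint ranges: [-2.96, 2.96], [-0.34, 2.1], [-1.41, 1.46], [0.24, 2.44], [-1.37, 4.51], [0.17, 1.92], [-2.96, 2.96]. Speed limits (rad/s): [2.39, 2.39, 3.14, 3.14, 3.14, 3.14, 3.14].

## Interface

Orientations are given as a unit quaternion [w, x, y, z].
In Python, from station import bot gives the robot as it stands. The module is installed in compiled form; this text tells all that it offers.
- The arm moves only by the shell command python3 -m crank 'ROWS' [FORCE]. ROWS is JSON, a list of rows, each an object with "linear": the shift along the tool's x, y, z in m, a list of three; "dr": the turn, a rotation vector about the tool's x, y, z in degrees, a list of three; "hand": the gripper command: -1 is shut, 1 is fully open, values between are in proportion. A call has 1 to 10 rows; each row is the pose to reach, as a shift and turn from the pose commanded when the call began, along the tool's axes at that moment; what a row does not reach only later rows make up. A row lasts 1/12 s, in which the tool goes at most 41.7 mm and 7.16 degrees, less where a joint would pass 70% of its speed; a pose out of reach is approached as far as the arm can. A call with a gripper value outside its range is refused whole. The fingers move at their own pace and stop on an object; FORCE is the grip in N (left out, the last holds). Time passes only in rows, so rows that repeat a pose let the fingers close. It gives the time, the measured TCP pose, the force and the opening at its end, in the units of the state.
- bot.get_obs(): the state, without advancing time (a new reading comes with each control period).
- bot.read_camera(name): name is "side" or "top"; returns the picture (384x512x3 uint8, blue, green, red); there is no depth.
- bot.camera_params(name): a dict with "K" (3x3 intrinsics, pixels), "R" (3x3) and "t" (3): a world point X has camera coordinates R X + t. Camera axes: x right, y down, z forward; pixel columns grow to the right and rows downward; lengths in m; the calibration is good to about 2 mm. A picture is of the moment at which its call begins. camera_params takes no time and is no camera call.
- bot.hand_in(): hands the job in, once; it reports no verdict.
Trained networks look in the newest picture that a camera, given by its name, has taken for a name from the list of things; names that differ only in an ending like _2 or _b are one class to them, and where a whole thing is asked for, a point or a joint stands for the part that bears it (a point fixed in the world has none). Each returns a list of dicts, best first, with "score" (0 to 1); they miss things now and then, are a little off and sometimes report something else, mostly with a low value. They report only what shows in the picture. A call takes as long as a camera call.
- bot.search_frame(camera, target): "extent" ([left, top, right, bottom] in pixels, round what is visible of it).
- bot.cut_out(camera, target): "pixels" (384x512 bool, what is visible of it) and "extent" ([left, top, right, bottom] in pixels, round what is visible of it).
- bot.place_of(camera, target): "xy" ([column, row] in pixels: a listed point, or the origin of a listed thing).
The state is a dict: "t": time; "q": joint angles; "joint_vel": joint speeds; "joint_torque": joint torques, N m; "eef_pos": TCP position; "tool_rot": TCP orientation; "contact_force": force on the tool from outside, world axes, zero at the start; "torque": the same for the moment, N m; "gripper_width": opening from 0.0 (shut) to 1.0 (fully open).
Only numpy, scipy, OpenCV 4.12 (cv2) and the standard library are available. Lean on these libraries where they do the work, as an engineer would, in place of code of your own. Each camera call takes 0.05 s, during which the arm holds its last target. There are 200 camera calls.

## Task

The lid of the loaded microcentrifuge stands ajar on its lift spring and cannot go home, because the T-bolt of its quarter-turn lock is crosswise to the slot in the housing. Turn the wing knob on the lid until the slot line along its wing lines up with the two ridges on the lid, then press the lid down fully home on its rubber seal and keep it firmly pressed there while I check the seal: finish while still holding the lid shut, for it springs up again when let go. Leave everything else on the bench where it stands.

Things in the scene. Friction and masses are not known exactly. Their poses are not given: they have to be found in the camera images.
- centrifuge: Ivory benchtop microcentrifuge, fixed. Housing 240 (x) x 220 (y) x 148 mm high. Origin: centre of the housing's underside, on the bench; own x points from its front (robot side) to the hinge at the back, y to its left, z up. A low side console with two small dials (180 x 72 mm, 92 mm high with the dials) stands against its right (-y) side.
- bolt_slot (a point): Mouth of the slot for the lock's T-bolt, in a steel plate in the housing's deck under the lid's front edge: own (-90, 0, 148) mm of the centrifuge. The slot is 14 mm along the centrifuge's x and 36 mm along its y; the T-bolt is 8 x 28 mm.
- lid (a joint): Lid angle about its hinge (rad): 0 = shut, flat on the seal; grows as the front edge rises. Starts at 0.28 to 0.46 and stays there; let go near 0, it springs up again to 0.12 or more. Shutting it takes about 5 N at the front edge; more presses the seal. With the bolt crosswise it stops at about 0.075; with the lock within about 0.15 rad of 0 the bolt passes.
- lid_hinge (a point): On the lid's hinge axis, mid-width: own (122, 0, 162) mm of the centrifuge. The axis is the centrifuge's y. The point turns with the lid: its x runs along the lid from front edge to hinge, its z is the lid's outward normal.
- lid_edge (a point): Middle of the front edge of the lid, on its top face, 242 mm from the hinge axis along the lid and 12 mm along the lid's outward normal. The lid is an ivory plate 232 (x) x 220 x 22 mm with a round dark window in its middle.
- lock (a joint): Angle of the lock knob about the lid's normal (rad): 0 = wing, slot line and T-bolt parallel to the lid's front edge, in line with the slot below and the two ridges; grows clockwise seen from above. Starts at 0.7 to 1.45, so turn it anticlockwise. It turns from -0.3 to 1.75 against light friction (0.05 N m), stays where it is left, and has no click at 0.
- lock_grip (a point): Where to grip: on the knob's axis, 23 mm above the lid's top, 212 mm from the hinge axis along the lid, 35 mm along its normal. The black wing is 46 mm long, 13 mm thick, from 8 to 35 mm above the lid, a pale slot line along its top; under it a round foot 38 mm wide. The two dark ridges lie on the lid 38 mm either side. Own y runs along the wing, z is the lid's outward normal.
- seal: Black rubber seal ring, 166 mm across, 4 mm high, fixed on the housing's deck under the lid (the force on it is the force of the lid); same origin and axes as the centrifuge.
- tube_rack: Green tube rack with small tubes, 172 x 104 x 59 mm, loose, beside the console. Origin: centre of its underside. Leave it.
- rotor_lid: Silver disc 96 mm wide with a black knob, 24 mm high, loose, to the left of the centrifuge. Origin: centre of its underside. Leave it.
- reagent: Clear bottle with blue cap, 62 mm wide, 145 mm high, loose. Origin: centre of its underside. Leave it.
- pipette: Grey and white pipette lying on the bench, 265 mm long along its x, 24 mm high, loose. Origin under its middle. Leave it.
- pen: Blue pen lying on the bench, 134 mm long along its x, 11 mm thick, loose. Origin under its middle. Leave it.
- white_rack: White rack with capped tubes, 100 x 210 x 78 mm, loose. Origin: centre of its underside. Leave it.
- tip_box: Clear open box, 85 x 120 x 55 mm, loose. Origin: centre of its underside. Leave it.

How it is judged:
By the outcome, as a careful person would: the job done as asked, in the order asked, and still so for the second after the job is handed in, while the arm keeps its last pose, push and grip.
It also fails if it takes over 38 s, if anything falls off the work surface, if the arm or the gripper's body presses on something with over 40 N, if the wrist force passes 120 N, or if a joint passes its speed limit or range.

## Working session

There is one attempt and no reset: what is moved stays moved. The work goes in short steps, Python scripts to look and compute and a shell command to move; the robot and the scene stay as the last step left them, time stands still between calls to the robot, and variables do not carry over. Pictures are saved under pics/ and viewed, about 8 in all and at most 12, crops included, and the job is handed in when it is done.

```bash
mkdir -p pics; cat > h.py <<'E'
from station import bot
import numpy as np, cv2
from scipy.spatial.transform import Rotation as Rn
np.set_printoptions(precision=4,suppress=True)
def P(c):
    p=bot.camera_params(c); return np.array(p['K']),np.array(p['R']),np.array(p['t'])
def proj(c,X):
    K,R,t=P(c); x=(R@np.atleast_2d(X).T).T+t; x=x@K.T; return x[:,:2]/x[:,2:]
def ray(c,uv):
    K,R,t=P(c); return -R.T@t, R.T@np.linalg.solve(K,[uv[0],uv[1],1])
def atz(c,uv,z):
    o,d=ray(c,uv); return o+d*(z-o[2])/d[2]
def tri(uv1,uv2,c1='side',c2='top'):
    o1,d1=ray(c1,uv1);o2,d2=ray(c2,uv2)
    d1/=np.linalg.norm(d1);d2/=np.linalg.norm(d2)
    s=np.linalg.lstsq(np.c_[d1,-d2],o2-o1,rcond=None)[0]
    a,b=o1+s[0]*d1,o2+s[1]*d2
    return (a+b)/2,np.linalg.norm(a-b)
def tool():
    s=bot.get_obs(); q=s['tool_rot']; return np.array(s['eef_pos']),Rn.from_quat([q[1],q[2],q[3],q[0]]),s
E
python3 - <<'E'
from h import *
for c in ('side','top'):
    im=bot.read_camera(c); cv2.imwrite(f'pics/{c}0.png',im)
    o,_=ray(c,(0,0)); print(c,'cam',o)
    for n in ('centrifuge','bolt_slot','lid_hinge','lid_edge','lock_grip'):
        print(n,[(np.round(r['xy'],1),round(r['score'],2)) for r in bot.place_of(c,n)[:2]])
p,r,s=tool(); print(p,r.as_matrix(),s['t'],s['contact_force'])
a=cv2.imread('pics/side0.png');b=cv2.imread('pics/top0.png');
E
```

```text
side cam [ 1.4162 -0.6187  0.8996]
centrifuge [(array([241.3, 242.5]), 0.72)]
bolt_slot [(array([225. , 159.3]), 0.19)]
lid_hinge [(array([275.5, 220.3]), 0.7), (array([217.5, 159.8]), 0.45)]
lid_edge [(array([326.4, 173.1]), 0.72)]
lock_grip [(array([223.8, 160.1]), 0.51)]
top cam [0.3519 0.009  1.661 ]
centrifuge []
bolt_slot []
lid_hinge [(array([222.5, 181.2]), 0.64)]
lid_edge [(array([283.5, 202. ]), 0.78)]
lock_grip [(array([280.2, 185. ]), 0.68), (array([391.8, 203.7]), 0.67)]
[ 0.2813 -0.6136  0.2313] [[-0.9091  0.      0.4166]
 [-0.4166 -0.     -0.9091]
 [-0.     -1.      0.    ]] 0.6 [0.14   0.4449 0.1613]
```

View pics/side0.png

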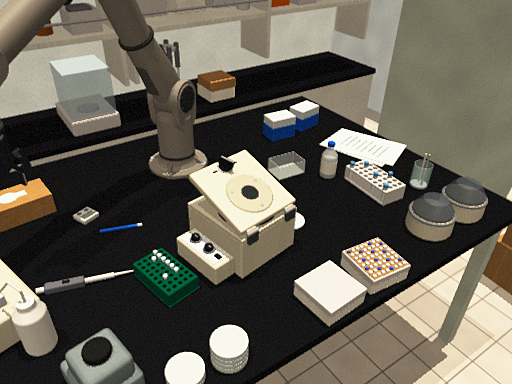

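View pics/top0.png

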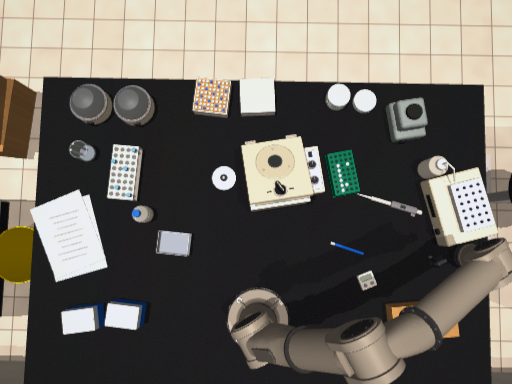

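The side view shows the lid ajar with its knob near (225,162). In the top view the centrifuge is at about (277,172) and the knob at about (280,187). I'll zoom in on both.

```bash
python3 - <<'E'
import cv2,numpy as np
a=cv2.imread('pics/side0.png')[140:280,170:310];b=cv2.imread('pics/top0.png')[120:220,230:330]
a=cv2.resize(a,(560,560)[:2],interpolation=cv2.INTER_CUBIC)[:440,:400];b=cv2.resize(b,(400,400),interpolation=cv2.INTER_CUBIC)
b=cv2.copyMakeBorder(b,0,40,0,0,cv2.BORDER_CONSTANT)
cv2.imwrite('pics/zoom.png',np.hstack([cv2.resize(cv2.imread('pics/side0.png')[145:255,180:280],(400,440),interpolation=cv2.INTER_CUBIC),b]))
E
```

```text
(no output)
```

View pics/zoom.png

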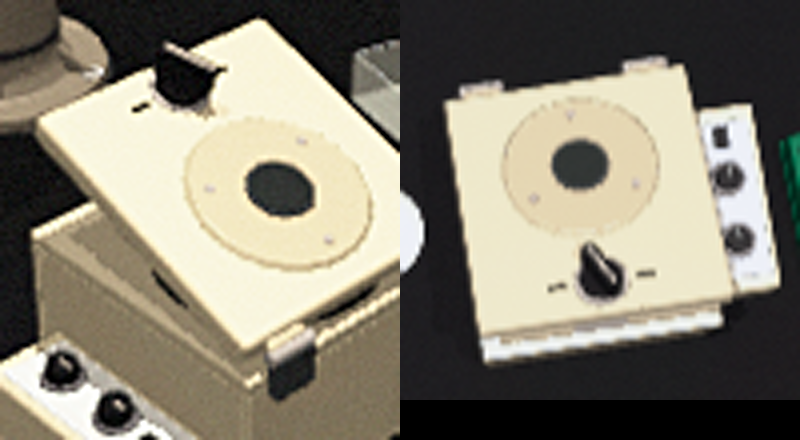

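```bash
cat > fit.py <<'E'
from h import *
from scipy.optimize import least_squares
def cen(p): return np.array([p[0],p[1],0]),Rn.from_euler('z',p[2])
def lidR(p): # rotation about y: front rises
    return Rn.from_euler('z',p[2])*Rn.from_euler('y',p[3])
def lp(p,v):  # v in lid coords rel. hinge
    o,R=cen(p); return o+R.apply([.122,0,.162])+lidR(p).apply(v)
def wing(p,s,h=.047): return lp(p,[-.212+s*.023*np.sin(p[4]),s*.023*np.cos(p[4]),h])
E
cat > f1.py <<'E'
from fit import *
L=[('top',(250,203.7),(-.242,.11,.012)),('top',(313.7,193),(-.242,-.11,.012)),('top',(241.2,145),(-.01,.11,.012)),('top',(301.5,136.5),(-.01,-.11,.012)),
('top',(269.2,192),(-.212,.038,.012)),('top',(291.5,188.3),(-.212,-.038,.012)),
('side',(245,150),(-.242,.11,.012)),('side',(190,175),(-.242,-.11,.012)),('side',(241.2,232.5),(-.01,-.11,.012)),('side',(215,171.5),(-.212,-.038,.012))]
H=[('side',(188.7,203),(-.12,-.11,.148)),]
W=[('top',(277,180.7),1),('side',(233.7,162),1),('side',(221.2,156.2),-1)]
def res(p,full=False):
    o,R=cen(p); out=[]
    for c,uv,v in L: out.append(proj(c,lp(p,v))[0]-uv)
    for c,uv,v in H: out.append(proj(c,o+R.apply(v))[0]-uv)
    for c,uv,s in W: out.append(proj(c,wing(p,s,.035+.0))[0]-uv)
    return np.array(out) if full else np.ravel(out)
import sys
for l in (.8,1.2):
    f=least_squares(res,[.65,-.05,0.15,.37,l],loss='soft_l1'); print(f.x,f.cost)
print(res(f.x,True))
np.save('p.npy',f.x)
print('edge',lp(f.x,[-.242,0,.012]),'grip',lp(f.x,[-.212,0,.035]))
E
python3 f1.py
```

```text
[ 0.5551 -0.0526  0.1724  0.3538  1.3009] 8.888078779463191
[ 0.5551 -0.0526  0.1724  0.3538  1.3009] 8.888078779463484
[[-0.6173 -0.7016]
 [ 0.2676  0.0639]
 [-0.4918 -0.2966]
 [-0.4284 -1.0355]
 [-0.0478 -0.2175]
 [-0.2366  0.0837]
 [ 0.8541 -1.7074]
 [-1.0555 -1.2859]
 [ 0.5225 -0.2058]
 [ 0.2109  0.1348]
 [-1.2681 -0.6596]
 [ 0.2911  0.8785]
 [-0.4327  3.9435]
 [-0.731   1.216 ]]
edge [ 0.4557 -0.0699  0.2571] grip [ 0.4913 -0.0637  0.2683]
```

```bash
sed -i 's/.035+.0/.047/' f1.py; python3 f1.py
```

```text
Traceback (most recent call last):
  File "f1.py", line 15, in <module>
    f=least_squares(res,[.65,-.05,0.15,.37,l],loss='soft_l1'); print(f.x,f.cost)
  File "f1.py", line 9, in res
    for c,uv,v in L: out.append(proj(c,lp(p,v))[0]-uv)
                                ~~~~^^^^^^^^^^^
  File "h.py", line 8, in proj
    K,R,t=P(c); x=(R@np.atleast_2d(X).T).T+t; x=x@K.T; return x[:,:2]/x[:,2:]
          ~^^^
  File "h.py", line 6, in P
    p=bot.camera_params(c); return np.array(p['K']),np.array(p['R']),np.array(p['t'])
ValueError: time passes only in moves, steps and waits
```

```bash
sed -i 's/^def P(c)/from functools import cache\n@cache\ndef P(c)/' h.py; python3 f1.py 2>&1 | tail -20
```

```text
[ 0.5556 -0.053   0.1726  0.339   1.1961] 4.561522088289446
[ 0.5556 -0.053   0.1726  0.339   1.1962] 4.561522088043651
[[-0.4031 -0.3817]
 [ 0.3313  0.3927]
 [-0.3702 -0.367 ]
 [-0.313  -1.1179]
 [ 0.1136  0.0663]
 [-0.12    0.3694]
 [ 0.509  -0.8189]
 [-1.325  -0.3434]
 [ 0.4561 -0.0589]
 [-0.0695  0.9513]
 [-1.313  -0.5226]
 [-0.2129 -0.0098]
 [ 0.5351  1.3011]
 [-0.7456 -0.4205]]
edge [ 0.4549 -0.0706  0.2538] grip [ 0.4903 -0.0644  0.2655]
```

```bash
cat >> fit.py <<'E'
def goal(p,lock,h,off=0.): # TCP pose: h above lid top along normal, wing angle lock
    R=lidR(p); n=R.apply([0,0,1]); z=R.apply([np.cos(lock),-np.sin(lock),0]); y=-n; x=np.cross(y,z)
    return lp(p,[-.212+off,0,.012+h]), Rn.from_matrix(np.c_[x,y,z])
def delta(X,R):
    p,r,s=tool(); return np.round(r.inv().apply(X-p),4),np.round((r.inv()*R).as_rotvec(degrees=True),2)
E
python3 - <<'E'
from fit import *
p=np.load('p.npy'); X,R=goal(p,p[4],.15); print(X,delta(X,R))
print(delta([.42,-.3,.40],R))
E
```

```text
[ 0.5319 -0.0572  0.3853] (array([-0.4597, -0.1539, -0.4014]), array([ -6.04,  -6.67, -18.47]))
(array([-0.2568, -0.1687, -0.2273]), array([ -6.04,  -6.67, -18.47]))
```

```bash
python3 -m crank '[{"linear":[-0.03,-0.05,-0.03],"dr":[0,0,0],"hand":1},{"linear":[-0.06,-0.1,-0.055],"dr":[-1,-1,-3],"hand":1},{"linear":[-0.09,-0.14,-0.08],"dr":[-2,-2,-6],"hand":1},{"linear":[-0.12,-0.16,-0.107],"dr":[-3,-3,-9],"hand":1},{"linear":[-0.15,-0.16,-0.133],"dr":[-4,-4,-12],"hand":1},{"linear":[-0.18,-0.16,-0.16],"dr":[-5,-5,-15],"hand":1},{"linear":[-0.21,-0.16,-0.186],"dr":[-6,-6.7,-18.5],"hand":1},{"linear":[-0.24,-0.16,-0.212],"dr":[-6,-6.7,-18.5],"hand":1},{"linear":[-0.27,-0.16,-0.238],"dr":[-6,-6.7,-18.5],"hand":1},{"linear":[-0.3,-0.16,-0.265],"dr":[-6,-6.7,-18.5],"hand":1}]' 60
python3 - <<'E'
from fit import *
p=np.load('p.npy'); X,R=goal(p,p[4],.15); print(delta(X,R),tool()[2]['q'])
E
```

```text
t: 1.43
eef_pos: [0.4272, -0.2843, 0.3909]
tool_rot: [0.07, -0.307, 0.682, -0.659]
contact_force: [1.0, -0.2, -0.6]
gripper_width: 1.002
(array([-0.2019, -0.0422, -0.1416]), array([-0.1 ,  0.05,  0.02])) [ 0.4601  0.2559 -0.1307  1.554   0.1952  1.6323 -0.711 ]
```

```bash
python3 -m crank '[{"linear":[-0.028,-0.006,-0.02],"dr":[0,0,0],"hand":1},{"linear":[-0.058,-0.012,-0.04],"dr":[0,0,0],"hand":1},{"linear":[-0.087,-0.018,-0.06],"dr":[0,0,0],"hand":1},{"linear":[-0.115,-0.024,-0.08],"dr":[0,0,0],"hand":1},{"linear":[-0.144,-0.03,-0.1],"dr":[0,0,0],"hand":1},{"linear":[-0.173,-0.036,-0.12],"dr":[0,0,0],"hand":1},{"linear":[-0.202,-0.042,-0.1416],"dr":[0,0,0],"hand":1},{"linear":[-0.202,-0.042,-0.1416],"dr":[0,0,0],"hand":1},{"linear":[-0.202,-0.042,-0.1416],"dr":[0,0,0],"hand":1}]'
python3 - <<'E'
from fit import *
p=np.load('p.npy'); X,R=goal(p,p[4],.15); print(delta(X,R),tool()[2]['q'])
X,R=goal(p,p[4],.012); print(delta(X,R))
for c in ('side','top'): cv2.imwrite(f'pics/{c}1.png',bot.read_camera(c))
a=cv2.imread('pics/side1.png')[60:240,150:300];b=cv2.imread('pics/top1.png')[120:220,220:320]
cv2.imwrite('pics/z1.png',np.hstack([cv2.resize(a,(400,480),interpolation=3),cv2.resize(b,(400,400),interpolation=3)[:480] if 0 else cv2.copyMakeBorder(cv2.resize(b,(400,400),interpolation=3),0,80,0,0,0)]))
E
```

```text
t: 2.18
eef_pos: [0.5317, -0.0568, 0.3843]
tool_rot: [0.071, -0.309, 0.682, -0.659]
contact_force: [-1.2, -1.2, 0.2]
gripper_width: 1.002
(array([ 0.0003, -0.001 ,  0.0003]), array([-0.07,  0.32,  0.05])) [ 0.156   0.347  -0.2657  1.4517  0.1126  1.6937 -1.133 ]
(array([0.0002, 0.137 , 0.0001]), array([-0.07,  0.32,  0.05]))
```

View pics/z1.png

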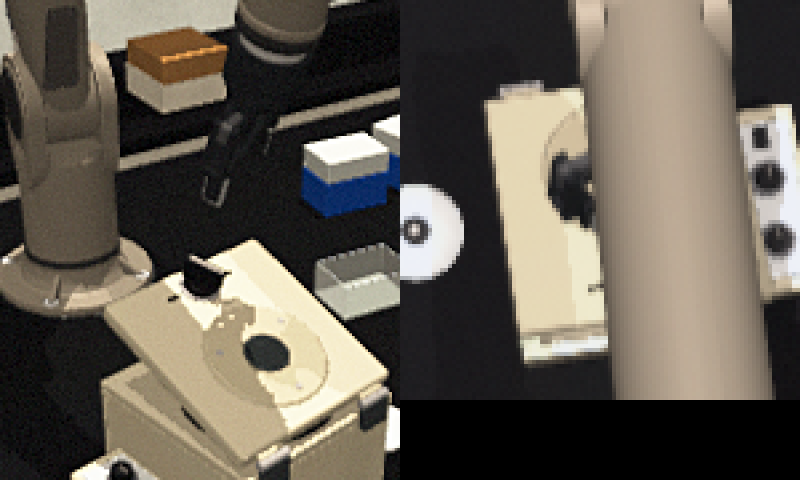

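The gripper hangs over the knob, which is at about (205,270) in the crop and still crosswise. I'll descend along the lid's normal and grip it.

```bash
python3 -m crank '[{"linear":[0,0.03,0],"dr":[0,0,0],"hand":1},{"linear":[0,0.06,0],"dr":[0,0,0],"hand":1},{"linear":[0,0.09,0],"dr":[0,0,0],"hand":1},{"linear":[0,0.115,0],"dr":[0,0,0],"hand":1},{"linear":[0,0.13,0],"dr":[0,0,0],"hand":1},{"linear":[0,0.139,0],"dr":[0,0,0],"hand":1},{"linear":[0,0.139,0],"dr":[0,0,0],"hand":1},{"linear":[0,0.139,0],"dr":[0,0,0],"hand":0.2},{"linear":[0,0.139,0],"dr":[0,0,0],"hand":-0.2},{"linear":[0,0.139,0],"dr":[0,0,0],"hand":-0.3}]' 40
python3 -m crank '[{"linear":[0,0,0],"dr":[0,0,0],"hand":-0.5},{"linear":[0,0,0],"dr":[0,0,0],"hand":-0.7},{"linear":[0,0,0],"dr":[0,0,0],"hand":-0.8},{"linear":[0,0,0],"dr":[0,0,0],"hand":-1},{"linear":[0,0,0],"dr":[0,0,0],"hand":-1},{"linear":[0,0,0],"dr":[0,0,0],"hand":-1},{"linear":[0,0,0],"dr":[0,0,0],"hand":-1}]' 40
python3 - <<'E'
from fit import *
p=np.load('p.npy'); X,R=goal(p,p[4],.010); print(delta(X,R)); s=tool()[2]; print(s['q'],s['torque'])
cv2.imwrite('pics/side2.png',bot.read_camera('side'))
cv2.imwrite('pics/z2.png',cv2.resize(cv2.imread('pics/side2.png')[110:260,160:320],(640,600),interpolation=3))
E
```

```text
t: 3.12
eef_pos: [0.4867, -0.0675, 0.2546]
tool_rot: [0.071, -0.306, 0.683, -0.66]
contact_force: [-0.7, 0.7, -0.1]
gripper_width: 0.605
t: 3.7
eef_pos: [0.4858, -0.0657, 0.2539]
tool_rot: [0.071, -0.308, 0.683, -0.659]
contact_force: [-1.0, 5.5, 3.7]
gripper_width: 0.145
(array([-0.0007,  0.0005, -0.0002]), array([ 0.02,  0.13, -0.03]))
[ 0.1865  0.3572 -0.2705  1.7349  0.1242  1.4022 -1.147 ] [ 1.0898  0.0414 -0.4238]
```

View pics/z2.png

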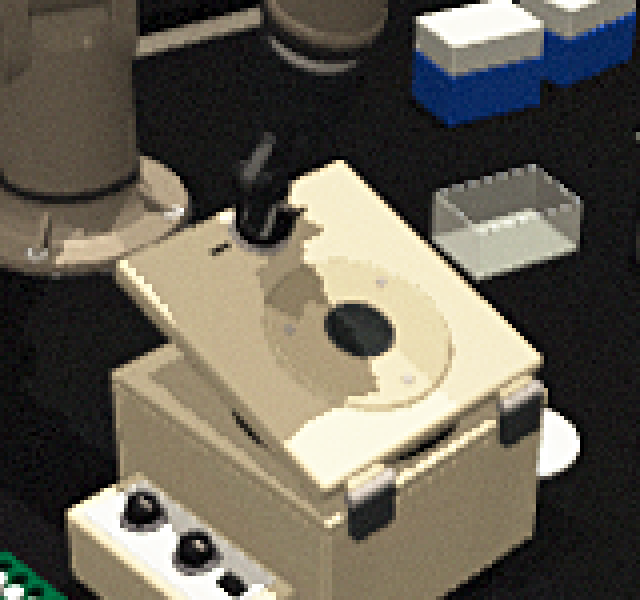

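The fingers closed on the wing: 0.145 of 85 mm is about 12 mm, and it is the knob they hold in the picture. I'll turn it 68.5° anticlockwise, which is negative about tool y.

```bash
python3 -m crank '[{"linear":[0,0,0],"dr":[0,-6,0],"hand":-1},{"linear":[0,0,0],"dr":[0,-13,0],"hand":-1},{"linear":[0,0,0],"dr":[0,-20,0],"hand":-1},{"linear":[0,0,0],"dr":[0,-27,0],"hand":-1},{"linear":[0,0,0],"dr":[0,-34,0],"hand":-1},{"linear":[0,0,0],"dr":[0,-41,0],"hand":-1},{"linear":[0,0,0],"dr":[0,-48,0],"hand":-1},{"linear":[0,0,0],"dr":[0,-55,0],"hand":-1},{"linear":[0,0,0],"dr":[0,-62,0],"hand":-1},{"linear":[0,0,0],"dr":[0,-68.5,0],"hand":-1}]' 60
python3 -m crank '[{"linear":[0,0,0],"dr":[0,0,0],"hand":-1},{"linear":[0,0,0],"dr":[0,0,0],"hand":-1}]'
python3 - <<'E'
from fit import *
p=np.load('p.npy'); X,R=goal(p,0,.010); print(delta(X,R)); s=tool()[2]; print(s['q'],s['torque'])
for a in (.339,.25,.15,.07,0,-.02):
    p[3]=a; X,R=goal(p,0,.010); print(a,X,delta(X,R))
cv2.imwrite('pics/side3.png',bot.read_camera('side'))
cv2.imwrite('pics/z3.png',cv2.resize(cv2.imread('pics/side3.png')[110:260,160:320],(640,600),interpolation=3))
E
```

```text
t: 4.58
eef_pos: [0.4859, -0.0656, 0.2539]
tool_rot: [-0.445, 0.626, -0.524, 0.369]
contact_force: [-0.8, 5.7, 2.5]
gripper_width: 0.144
t: 4.75
eef_pos: [0.4858, -0.0657, 0.2538]
tool_rot: [-0.443, 0.625, -0.525, 0.371]
contact_force: [-0.6, 4.7, 2.5]
gripper_width: 0.139
(array([-0.0004,  0.0004,  0.0005]), array([-0.03,  0.13, -0.07]))
[ 0.3506  0.3844 -0.4848  1.7234  0.1895  1.421  -0.0204] [ 1.2883 -0.0658 -0.4246]
0.339 [ 0.4861 -0.0652  0.2532] (array([-0.0004,  0.0004,  0.0005]), array([-0.04,  0.13, -0.07]))
0.25 [ 0.4788 -0.0664  0.2358] (array([-0.0004,  0.0194, -0.0007]), array([ 5.06,  0.12, -0.07]))
0.15 [ 0.4725 -0.0675  0.2154] (array([-0.0004,  0.0406,  0.0001]), array([10.79,  0.12, -0.08]))
0.07 [ 0.469  -0.0681  0.1988] (array([-0.0004,  0.0576,  0.0022]), array([15.38,  0.12, -0.08]))
0 [ 0.467  -0.0685  0.184 ] (array([-0.0004,  0.0722,  0.0052]), array([19.39,  0.11, -0.09]))
-0.02 [ 0.4666 -0.0686  0.1798] (array([-0.0003,  0.0763,  0.0062]), array([20.53,  0.11, -0.09]))
```

View pics/z3.png

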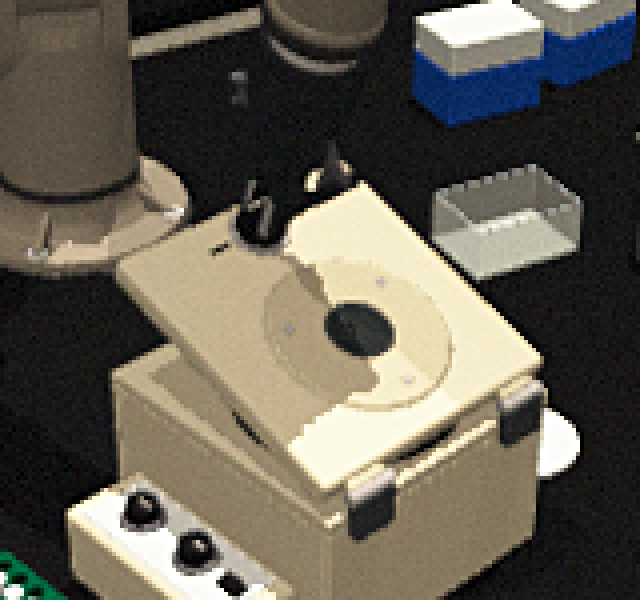

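```bash
python3 -m crank '[{"linear":[0,0.0065,-0.0005],"dr":[1.7,0,0],"hand":-1},{"linear":[0,0.013,-0.001],"dr":[3.4,0,0],"hand":-1},{"linear":[0,0.019,-0.0012],"dr":[5.1,0,0],"hand":-1},{"linear":[0,0.026,-0.0011],"dr":[7,0,0],"hand":-1},{"linear":[0,0.033,-0.0009],"dr":[8.9,0,0],"hand":-1},{"linear":[0,0.0402,-0.0004],"dr":[10.83,0,0],"hand":-1},{"linear":[0,0.0402,-0.0004],"dr":[10.83,0,0],"hand":-1}]' 90
python3 - <<'E'
from fit import *
p=np.load('p.npy')
for a in (.15,.1,.05,0,-.02):
    p[3]=a; X,R=goal(p,0,.010); print(a,X,delta(X,R))
E
```

```text
t: 5.38
eef_pos: [0.4721, -0.0681, 0.2155]
tool_rot: [-0.501, 0.579, -0.487, 0.42]
contact_force: [1.6, 6.1, 0.5]
gripper_width: 0.128
0.15 [ 0.4725 -0.0675  0.2154] (array([-0.0004, -0.    ,  0.0006]), array([-0.21,  0.07, -0.04]))
0.1 [ 0.4702 -0.0679  0.2051] (array([-0.0004,  0.0106, -0.0003]), array([ 2.65,  0.07, -0.04]))
0.05 [ 0.4683 -0.0683  0.1946] (array([-0.0004,  0.0213, -0.0006]), array([ 5.52,  0.07, -0.04]))
0 [ 0.467  -0.0685  0.184 ] (array([-0.0004,  0.0319, -0.0004]), array([ 8.38,  0.07, -0.05]))
-0.02 [ 0.4666 -0.0686  0.1798] (array([-0.0004,  0.0362, -0.0002]), array([ 9.53,  0.07, -0.05]))
```

```bash
python3 -m crank '[{"linear":[0,0.005,-0.0005],"dr":[1.4,0,0],"hand":-1},{"linear":[0,0.0106,-0.0009],"dr":[2.87,0,0],"hand":-1},{"linear":[0,0.016,-0.0011],"dr":[4.3,0,0],"hand":-1},{"linear":[0,0.0213,-0.0012],"dr":[5.73,0,0],"hand":-1},{"linear":[0,0.0213,-0.0012],"dr":[5.73,0,0],"hand":-1}]'
python3 -m crank '[{"linear":[0,0.0027,0],"dr":[0.7,0,0],"hand":-1},{"linear":[0,0.0053,0],"dr":[1.4,0,0],"hand":-1},{"linear":[0,0.008,0],"dr":[2.15,0,0],"hand":-1},{"linear":[0,0.0106,0.0002],"dr":[2.86,0,0],"hand":-1},{"linear":[0,0.0106,0.0002],"dr":[2.86,0,0],"hand":-1}]'
python3 - <<'E'
from fit import *
p=np.load('p.npy')
for a in (.05,0,-.02):
    p[3]=a; X,R=goal(p,0,.010); print(a,X,delta(X,R))
print(tool()[2]['torque'])
E
```

```text
t: 5.8
eef_pos: [0.4679, -0.0688, 0.1948]
tool_rot: [-0.529, 0.554, -0.466, 0.444]
contact_force: [0.5, 6.3, 1.0]
gripper_width: 0.132
t: 6.22
eef_pos: [0.4666, -0.069, 0.1841]
tool_rot: [-0.542, 0.542, -0.455, 0.454]
contact_force: [-2.8, 5.6, 3.3]
gripper_width: 0.134
0.05 [ 0.4683 -0.0683  0.1946] (array([-0.0005, -0.0104,  0.0018]), array([-2.82,  0.08, -0.04]))
0 [ 0.467  -0.0685  0.184 ] (array([-0.0005,  0.0001,  0.0004]), array([ 0.04,  0.08, -0.04]))
-0.02 [ 0.4666 -0.0686  0.1798] (array([-0.0005,  0.0044,  0.    ]), array([ 1.19,  0.08, -0.04]))
[ 1.4717  0.5998 -0.0097]
```

```bash
for i in 1 2; do python3 -m crank '[{"linear":[0,0.001,0],"dr":[0,0,0],"hand":-1},{"linear":[0,0.002,0],"dr":[0,0,0],"hand":-1},{"linear":[0,0.002,0],"dr":[0,0,0],"hand":-1}]' 110; done
```

```text
t: 6.47
eef_pos: [0.4666, -0.0691, 0.1837]
tool_rot: [-0.541, 0.542, -0.455, 0.454]
contact_force: [-10.2, 5.7, 18.0]
gripper_width: 0.129
t: 6.72
eef_pos: [0.4667, -0.0691, 0.1835]
tool_rot: [-0.541, 0.542, -0.455, 0.454]
contact_force: [-18.4, 6.0, 39.0]
gripper_width: 0.133
```

```bash
python3 - <<'E'
from fit import *
p=np.load('p.npy'); p[3]=0; print(delta(*goal(p,0,.010)))
im=bot.read_camera('side'); q=p.copy()
print('edge',[ (a,proj('side',np.array([lp(np.r_[p[:3],a,0],[-.242,y,.012]) for y in(.11,-.11)]))) for a in (0,.075)])
s=tool()[2]; print(s['t'],s['contact_force'],s['torque'],s['gripper_width'])
z=cv2.resize(im[130:260,165:315],(750,600)[:2],interpolation=3)
cv2.imwrite('pics/z4.png',z)
cv2.imwrite('pics/top4.png',bot.read_camera('top'))
E
```

```text
(array([-0.0005, -0.0005,  0.0003]), array([0.13, 0.06, 0.06]))
edge [(0, array([[241.5183, 168.9707],
       [186.7873, 195.303 ]])), (0.075, array([[241.874 , 164.3331],
       [186.6901, 190.4329]]))]
6.7667 [-17.6654   6.0885  38.9984] [1.5693 3.7879 0.0587] 0.13269619569993127
```

View pics/z4.png

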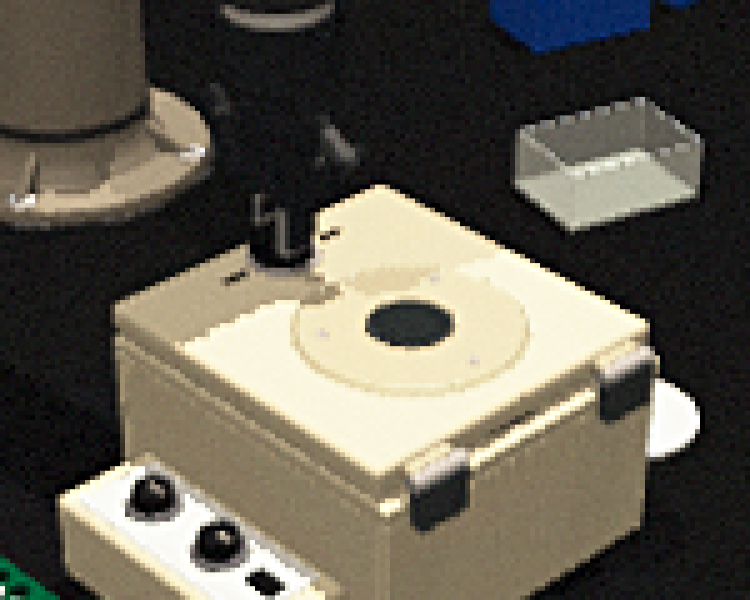

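View pics/top4.png

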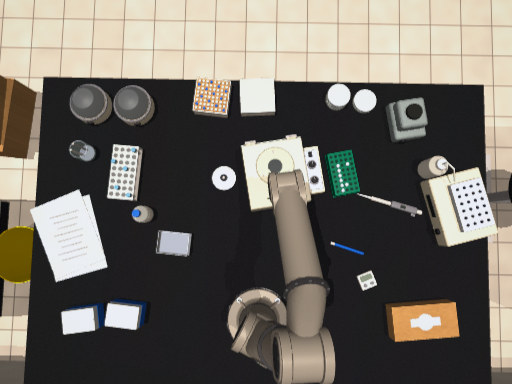

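Lid is flat: its front corners in the image at about (240.6,170) and (188,195) match the shut prediction (241.5,169) and (186.8,195), not the blocked one. I'll ease the push slightly for margin and then hand in.

```bash
python3 -m crank '[{"linear":[0,-0.0006,0],"dr":[0,0,0],"hand":-1},{"linear":[0,-0.0006,0],"dr":[0,0,0],"hand":-1},{"linear":[0,-0.0006,0],"dr":[0,0,0],"hand":-1},{"linear":[0,-0.0006,0],"dr":[0,0,0],"hand":-1}]'
python3 -c "
from fit import *
p=np.load('p.npy'); p[3]=0; print(delta(*goal(p,0,.010)), bot.get_obs()['contact_force'])
if bot.get_obs()['contact_force'][2]>18: print(bot.hand_in())"
```

```text
t: 7.15
eef_pos: [0.4667, -0.0691, 0.1835]
tool_rot: [-0.541, 0.542, -0.455, 0.454]
contact_force: [-14.5, 6.0, 32.5]
gripper_width: 0.128
(array([-0.0005, -0.0005,  0.0004]), array([0.11, 0.07, 0.04])) [-14.4574   5.9512  32.5064]
the job is handed in; nothing more can be done
None
```

I gripped the wing knob, turned it about 68.5° anticlockwise into line with the ridges, then swung the lid down and pressed it home. I handed in at about 7.2 s, still gripping the knob and pushing down with about 32 N.

- **Lid shut:** In the last side picture the lid is flat, with its front corners within about 1.5 px of where a shut lid should appear. The tool pose also matched a lid angle of 0 to within about 0.5 mm and 0.1°. It did not stop at 0.075, so the bolt passed through the slot.
- **Lock angle:** I took this from the gripper's pose, within about 0.1° of my estimate of the ridge line. The gripper hid the slot line, so I did not see it directly.
- **Other things on the bench:** In the last top picture everything looked to be where it started.
- **Sideways force:** About 14 N of sideways force remained on the wrist while pressing. It is well under the 120 N limit, and I left it.

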